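Draw the fraction tray forward to its stops with the pull hook

TASK

The blue fraction tray has been pushed too deep under the wire rack. Pick up the orange-handled pull hook by its handle, hook its tip over the tray's front lip and draw the tray forward until it sits square against both red stops, keeping a light steady pull (about 10 N, well under 20 N) on it for a moment so that it seats. Then unhook, stand the hook upright back on its black mat and let go; keep gripper and arm off the tray, keep the tray level, and leave the bottle, the jar and the flask where they are.

Things in the scene. Friction and masses are not known exactly. Their poses are not given: they have to be found in the camera images.
- rack: Fixed bench rack. Origin on the bench; x points into the rack, away from the robot. Board: x -20 to 260, y +-180, top z = 30 mm. Wire roof: underside z = 160, x 10 to 257 mm; posts (radius 6) at y = +-172. On the board two rigid red stops, 25 mm high, 18 wide, at y = +-60: the faces that stop the tray lie at one x between -9 and 18 mm, set anew each time and not measured, found by feel.
- tray: Loose blue open tray with amber vials, 150 (x) x 160 (y) x 45 mm high, walls 4 mm, 0.45-0.75 kg; slides on the board, drag about 1-5 N. Origin: centre of underside; front (x = -75 mm) faces the robot. Gap for the hook behind the front wall: x = -71 to -30 mm, 41 mm deep. Vial caps reach z = 57 mm. Starts 35-90 mm behind the stops, turned up to 0.12 rad to the rack.
- lip (a point): Middle of the top edge of the tray's front wall (45 mm above the tray's underside).
- hook: Loose rigid pull hook, 0.22 kg, upright on the mat. Origin: centre of the underside of its steel foot (50 x 50 x 6 mm). Orange upright handle over it, 28 (x) x 16 (y) mm, z = 6 to 96 mm: pinch across y at z = 60 mm or more. Steel rod, 8 mm diameter, centre z = 34 mm, runs along +x to x = 170 mm; there an 8 mm tip turns down to z = 1 mm.
- hook_tip (a point): Lower end of the hook's down-turned tip: hook frame x = 170, y = 0, z = 1 mm.
- mat: Fixed black rubber mat, 250 mm (x) by 110 mm (y), 4 mm thick, on the left or right of the bench; origin at the centre of its underside. The hook starts with its foot about 60 mm towards -x of the centre, and its rod roughly along +x.
- flask: Loose amber bottle, 60 mm diameter, 120 mm high, standing in a white drip tray (200 x 120 x 20 mm) on the other side of the bench. Origin at the centre of its underside. Leave alone.
- bottle: Loose white bottle, 48 mm diameter, 105 mm high, on the rack's board to the left of the tray. Origin at the centre of its underside. Leave alone.
- jar: Loose glass jar with red cap, 48 mm diameter, 80 mm high, on the rack's board to the right of the tray. Origin at the centre of its underside. Leave alone.

How it is judged:
By the outcome, as a careful person would: the job done as asked, in the order asked, and still so for the second after the job is handed in, with the robot touching nothing.
It also fails if it takes over 72 s, if anything falls off the work surface, if the arm or the gripper's body presses on something with over 40 N, if the wrist force passes 120 N, or if a joint passes its speed limit or range.

ROBOT

A 6-joint arm with a two-finger parallel gripper is mounted at the origin on the work surface. World frame = base frame: x ahead of the robot, y to its left, z up, the work surface at z = 0. Lengths are in m, angles in rad, forces in N, time in s.
With the tool pointing down it reaches from about 0.4 to 0.825 m from the base axis. Payload 7 kg.
Tool frame: the origin (TCP) lies between the finger pads; the fingertips stand 22 mm ahead of it and the grasp point (between the pads) lies 3 mm ahead of it; z points along the fingers, y is the line along which they close (so a half turn about z gives the same grasp; the last joint's range is limited). The gripper opens to 88 mm and grips with 3 to 60 N. Pads are 19 mm wide; open, the fingers measure 130 mm over their backs; the gripper's body (78 mm by 193 mm) begins 47 mm behind the grasp point.
Start: joints at [-0.951, 0.359, 0.012, 0, -1.224, -0.288], TCP at [0.22, -0.638, 0.211] pointing down, gripper open.
Joint ranges: [-3.07, 3.07], [-1.43, 2.12], [-1.02, 1.25], [-3.03, 1.67], [-3.05, -0], [-3.03, 3.03]. Speed limits (rad/s): [2.39, 2.39, 3.01, 3.14, 3.14, 3.14].

INTERFACE

Orientations are given as a unit quaternion [x, y, z, w].
In Python, from rig import bot gives the robot as it stands.
- The arm moves only by the tool play_rows, never from a script. Its argument "plan" is one flat list of numbers, 6 for each row, row after row: the shift along the tool's x, y, z in cm, then the turn, a rotation vector about the tool's x, y, z in rad. A call has 1 to 10 rows; each row shifts and turns the commanded pose from where the row before left it, along the tool's axes as they then stand; what a row does not reach is not made up. A row lasts 1/12 s, in which the tool goes at most 41.7 mm and 7.16 degrees, less where a joint would pass 70% of its speed; a pose out of reach is approached as far as the arm can. A call with a gripper value outside its range is refused whole. "jaw" is the opening in per cent of the stroke, from 0 (shut) to 100 (fully open), set as the call begins (left out, the last holds). The fingers move at their own pace and stop on an object; "squeeze" is the grip in N (left out, the last holds). Time passes only in rows, so rows that do not move let the fingers close. It gives the time, the measured TCP pose, the force, the opening and the grip force at its end, in the units of the state.
- bot.get_state(): the state, without advancing time (a new reading comes with each control period).
- bot.grab_frame(name): name is "scene" or "top"; returns a dict with "img" (384x512x3 uint8, red, green, blue), "z_map" (384x512 float32, m along the optical axis (not along the pixel's ray), 0 where there is no reading), "fovy" (degrees; the focal length in pixels is half the picture's height over the tangent of half this angle, whatever the lens; pixels are square), "cx", "cy" (the principal point, pixels), "dist" ([k1, k2, p1, p2, k3] as OpenCV has them; the pictures are not rectified), "position" and "attitude" of the camera in the world. Camera axes: x right, y down, z forward; pixel columns grow to the right and rows downward; lengths in m; the calibration is good to about 2 mm. A picture is of the moment at which its call begins.
- bot.finish_job(): hands the job in; it is judged then, once.
Trained networks look in a picture, given as the dict that the camera call returned (one of the last four; its "shot" number tells which), for a name from the list of things; names that differ only in an ending like _2 or _b are one class to them, and where a whole thing is asked for, a point or a joint stands for the part that bears it (a point fixed in the world has none). Each returns a list of dicts, best first, with "conf" (0 to 1); they miss things now and then, are a little off and sometimes report something else, mostly with a low value. They report only what shows in the picture. A call takes as long as a camera call.
- bot.trace(picture, thing): "region" (384x512 bool, what is visible of it).
- bot.mark_of(picture, thing): "location" ([x, y, z] in m, in the coordinates of the camera as it stood for that picture, good to about 4 mm: a listed point, or the origin of a listed thing).
The state is a dict: "time_s": time; "joints": joint angles; "qvel": joint speeds; "effort": joint torques, N m; "tcp_pos": TCP position; "tcp_rot": TCP orientation; "ft_force": force on the tool from outside, world axes, zero at the start; "torque": the same for the moment, N m; "grip_width": finger opening in m; "grasp_force": force on a finger pad.
Only numpy, scipy, OpenCV 4.12 (cv2) and the standard library are available. Lean on these libraries where they do the work, as an engineer would, in place of code of your own. Each camera call takes 0.05 s, during which the arm holds its last target. There are 200 camera calls.

## Working session

There is one attempt and no reset: what is moved stays moved. The work goes in short steps, Python scripts to look and compute and a tool call to move; the robot and the scene stay as the last step left them, time stands still between calls to the robot, and variables do not carry over. Pictures are saved under pics/ and viewed, at most 10 in all, crops included, and the job is handed in when it is done.

Besides the shell and the picture viewer there is one more tool, called after "Call:" by a JSON object that holds its "method" and its "body", one argument or row to a line. play_rows: Moves the arm, as the interface text tells. Its arguments: {"type":"object","properties":{"plan":{"type":"array","items":{"type":"number"}},"jaw":{"type":"number"},"squeeze":{"type":"number"}},"required":["plan"]}

```bash
mkdir -p pics; ls; cat > h.py <<'E'
import numpy as np, cv2
from scipy.spatial.transform import Rotation as R
from rig import bot
np.set_printoptions(precision=4,suppress=True)
def camR(f):
    a=np.array(f["attitude"])
    return R.from_quat(a).as_matrix() if a.size==4 else a.reshape(3,3)
def w(f,p): return camR(f)@np.array(p)+np.array(f["position"])
def K(f):
    fl=f["img"].shape[0]/2/np.tan(np.radians(f["fovy"])/2)
    return np.array([[fl,0,f["cx"]],[0,fl,f["cy"]],[0,0,1]])
def cloud(f,mask):
    v,u=np.nonzero(mask&(f["z_map"]>0)); z=f["z_map"][v,u]
    n=cv2.undistortPoints(np.stack([u,v],1).astype(np.float64)[:,None],K(f),np.array(f["dist"]))[:,0]
    P=np.c_[n*z[:,None],z]
    return P@camR(f).T+np.array(f["position"])
def pix(f,P):
    P=(np.atleast_2d(P)-f["position"])@camR(f)
    return cv2.projectPoints(P,np.zeros(3),np.zeros(3),K(f),np.array(f["dist"]))[0][:,0]
def save(f,n): cv2.imwrite(f"pics/{n}.png",f["img"][:,:,::-1])
E
python3 - <<'E'
from h import *
s=bot.get_state(); print(s)
for n in ["scene","top"]:
    f=bot.grab_frame(n); save(f,n); print(n,f["position"],f["attitude"],f["fovy"])
    for t in ["rack","tray","lip","hook","hook_tip","mat","flask","bottle","jar"]:
        print(t,[(round(d["conf"],2),w(f,d["location"])) for d in bot.mark_of(f,t)[:2]])
E
```

```text
pics
{'time_s': 0.0, 'joints': array([-0.9509,  0.3593,  0.0111, -0.0004, -1.2241, -0.2881]), 'qvel': array([-0.0005,  0.0007,  0.0002,  0.0001,  0.001 , -0.0004]), 'effort': array([ -0.001 , -58.2716,  29.304 ,   6.9966,   0.0069,  -0.0001]), 'tcp_pos': array([ 0.2197, -0.6377,  0.2097]), 'tcp_rot': array([-0.1651,  0.9863,  0.0008, -0.0002]), 'ft_force': array([ 0.211 ,  1.2113, -0.6005]), 'torque': array([-0.0542,  0.0211, -0.0011]), 'grasp_force': 0.0, 'grip_width': 0.08733756695541589}
scene [ 0.852  -0.373   0.7508] [ 0.9077  0.3043 -0.0888 -0.2748] 57.71022152101989
rack [(0.58, array([ 0.6318, -0.0527, -0.0024]))]
tray [(0.89, array([ 0.7832, -0.0508,  0.0332]))]
lip [(0.89, array([ 0.7073, -0.0424,  0.0724]))]
hook [(0.97, array([0.3778, 0.2939, 0.0043]))]
hook_tip [(0.73, array([0.5458, 0.2956, 0.0012]))]
mat [(0.63, array([0.4381, 0.3083, 0.0006]))]
flask [(0.94, array([ 0.4153, -0.31  ,  0.0046]))]
bottle [(0.89, array([0.7356, 0.0762, 0.0291])), (0.73, array([0.3771, 0.2936, 0.0045]))]
jar [(0.78, array([ 0.7145, -0.1944,  0.0271])), (0.57, array([ 0.378 ,  0.292 , -0.0016]))]
top [ 0.4725 -0.0253  1.2468] [ 0.7092 -0.7033  0.0351 -0.0348] 49.708471938597675
rack [(0.58, array([ 0.6304, -0.0514, -0.0002]))]
tray [(0.94, array([ 0.7834, -0.0471,  0.029 ]))]
lip [(0.62, array([ 0.7106, -0.0438,  0.0724]))]
hook [(0.7, array([0.3752, 0.293 , 0.0028]))]
hook_tip [(0.87, array([0.5435, 0.2969, 0.0026])), (0.23, array([ 0.7153, -0.193 ,  0.0279]))]
mat [(0.88, array([0.4355, 0.3071, 0.0004]))]
flask [(0.95, array([ 0.4112, -0.3081,  0.0013]))]
bottle [(0.78, array([0.7295, 0.0804, 0.0304]))]
jar [(0.53, array([ 0.7136, -0.1953,  0.0279])), (0.47, array([ 0.4126, -0.3109,  0.0019]))]
```

View pics/scene.png

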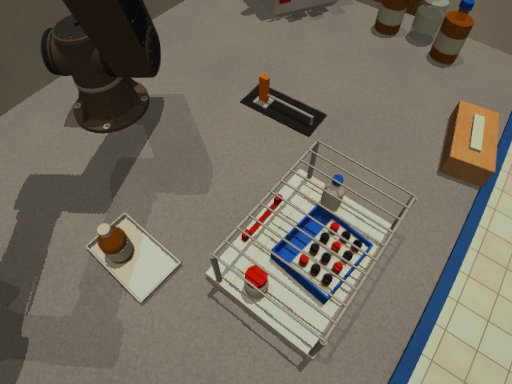

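View pics/top.png

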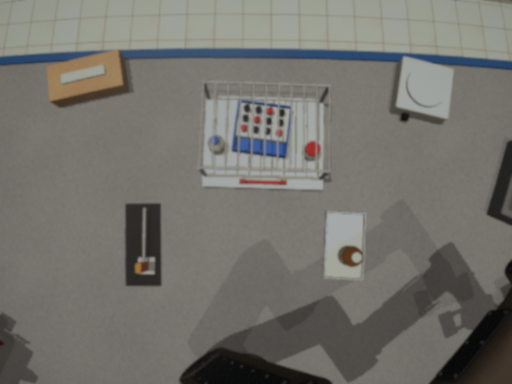

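Scene view: hook at about (265,90) px upright on the black mat, flask at (115,245) on its drip tray. The tray at (320,250) sits under the wires, with the red stops at (262,218). In the top view the hook's rod runs at column 144 from row 207 to 265, and the tray spans about (235..291, 100..157), slightly turned. Next I measure the yaws.

```bash
python3 - <<'E'
from h import *
fs=[bot.grab_frame(n) for n in ["top","scene"]]
for f in fs:
    hsv=cv2.cvtColor(f["img"],cv2.COLOR_RGB2HSV)
    m=bot.trace(f,"tray")[0]["region"]; P=cloud(f,m); Q=P[(P[:,2]>.06)&(P[:,2]<.095)]
    print("tray rect",cv2.minAreaRect((Q[:,:2]*1000).astype(np.float32)),len(Q))
    h=bot.trace(f,"hook")[0]["region"]; P=cloud(f,h); 
    rod=P[(P[:,2]>.025)&(P[:,2]<.06)]; rod=rod[rod[:,0]>.41]
    l=cv2.fitLine((rod[:,:2]*1000).astype(np.float32),cv2.DIST_HUBER,0,.01,.01).ravel(); print("rod",l,len(rod),"z",np.median(rod[:,2]), rod[:,0].max())
    hd=P[(P[:,2]>.085)]; print("handle top",np.median(hd,0),len(hd), hd.min(0),hd.max(0))
    r=bot.trace(f,"mat"); 
    if r: Q=cloud(f,r[0]["region"]); Q=Q[Q[:,2]<.02]; print("mat",cv2.minAreaRect((Q[:,:2]*1000).astype(np.float32)))
    r=bot.trace(f,"rack")
    if r:
        Q=cloud(f,r[0]["region"]); 
        B=Q[(Q[:,2]>.022)&(Q[:,2]<.038)]; print("board",cv2.minAreaRect((B[:,:2]*1000).astype(np.float32)),len(B))
        T=Q[(Q[:,2]>.15)&(Q[:,2]<.18)]; print("roof",cv2.minAreaRect((T[:,:2]*1000).astype(np.float32)),len(T))
    red=(hsv[...,1]>150)&((hsv[...,0]<6)|(hsv[...,0]>174)); Q=cloud(f,red); Q=Q[(Q[:,2]>.03)&(Q[:,2]<.07)&(Q[:,0]<.68)]; Q=Q[Q[:,0]>.58]
    print("red",Q.min(0),Q.max(0),len(Q)) if len(Q) else 0
    for t in ["lip","tray","hook","hook_tip","rack","mat"]:
        print(t,[w(f,d["location"]) for d in bot.mark_of(f,t)[:1]])
E
```

```text
tray rect ((782.3278198242188, -49.035186767578125), (160.68336486816406, 150.90145874023438), 82.83621215820312) 1394
rod [  0.9993   0.0368 470.2012 292.5677] 115 z 0.040217059977623926 0.548650175704224
handle top [0.375  0.2921 0.0977] 68 [0.3622 0.285  0.0874] [0.3877 0.3022 0.1031]
mat ((437.2031555175781, 305.7415771484375), (251.49142456054688, 112.71189880371094), 1.5028456449508667)
board ((749.9010009765625, -55.71968078613281), (361.78607177734375, 281.3057556152344), 88.80603790283203) 6202
roof ((762.19580078125, -55.75225830078125), (353.70928955078125, 246.29269409179688), 88.80781555175781) 1730
red [ 0.6203 -0.116   0.0309] [0.6267 0.0091 0.058 ] 32
lip [array([ 0.7097, -0.0395,  0.0742])]
tray [array([ 0.7802, -0.0465,  0.0283])]
hook [array([0.3784, 0.2942, 0.0054])]
hook_tip [array([0.5421, 0.2946, 0.0039])]
rack [array([ 0.6265, -0.0515,  0.0019])]
mat [array([ 0.4396,  0.3064, -0.0017])]
tray rect ((783.41162109375, -49.58831787109375), (163.198486328125, 149.9318084716797), 83.04765319824219) 2261
rod [  0.9999   0.0125 486.9599 293.9523] 136 z 0.038352040975683066 0.5500170534956295
handle top [0.379  0.2882 0.0955] 68 [0.3623 0.2837 0.0852] [0.3916 0.3007 0.0996]
mat ((438.8280944824219, 309.9903564453125), (245.87484741210938, 119.80366516113281), 2.4049882888793945)
board ((749.2767944335938, -56.692474365234375), (361.6521911621094, 278.6029357910156), 88.96215057373047) 9485
roof ((764.0363159179688, -58.01219177246094), (353.16705322265625, 247.03297424316406), 88.78765869140625) 3427
red [ 0.6214 -0.1234  0.03  ] [0.6352 0.0152 0.0545] 242
lip [array([ 0.7133, -0.0399,  0.0727])]
tray [array([ 0.7812, -0.0489,  0.0296])]
hook [array([0.3781, 0.2907, 0.0041])]
hook_tip [array([0.5468, 0.2926, 0.0025])]
rack [array([ 0.6293, -0.0525, -0.0055])]
mat [array([ 0.437 ,  0.3093, -0.0006])]
```

Call:
{"method": "play_rows", "body": {
  "plan": [0,0,-1.5,0,0,0.105,0,0,-1.5,0,0,0.105,0,0,-1.5,0,0,0.105,-2.6,3,0,0,0,0,-2.6,3,0,0,0,0,-2.6,3,0,0,0,0,-2.6,3,0,0,0,0,-2.6,3,0,0,0,0,-2.6,3,0,0,0,0,-2.6,3,0,0,0,0],
  "jaw": 100,
  "squeeze": 60
}}

```text
time_s: 2.93
tcp_pos: [0.3992, -0.4235, 0.2559]
tcp_rot: [-0.008, 1.0, -0.0, 0.0]
ft_force: [1.9, -0.5, 0.9]
grip_width: 0.0876
grasp_force: 0.0
```

Call:
{"method": "play_rows", "body": {
  "plan": [-2.6,3,0,0,0,0,-2.6,3,0,0,0,0,-2.6,3,0,0,0,0,-0.5,3.75,0,0,0,0,-0.5,3.75,0,0,0,0,-0.5,3.75,0,0,0,0,-0.5,3.75,0,0,0,0,-0.5,3.75,0,0,0,0,-0.5,3.75,0,0,0,0,-0.5,3.75,0,0,0,0]
}}

```text
time_s: 3.77
tcp_pos: [0.5052, -0.069, 0.256]
tcp_rot: [-0.008, 1.0, 0.0, 0.0]
ft_force: [1.3, -0.7, 0.4]
grip_width: 0.0876
grasp_force: 0.0
```

Call:
{"method": "play_rows", "body": {
  "plan": [-0.5,3.75,0,0,0,0,-0.5,3.75,0,0,0,0,1.8,3.65,0,0,0,0,1.8,3.65,0,0,0,0,1.8,3.65,0,0,0,0,1.8,3.65,0,0,0,0,1.8,3.65,0,0,0,0,0,0,0,0,0,0,0,0,0,0,0,0]
}}

```text
time_s: 4.52
tcp_pos: [0.4201, 0.1873, 0.2559]
tcp_rot: [-0.011, 1.0, 0.0, 0.0]
ft_force: [-0.2, 0.1, -0.2]
grip_width: 0.0877
grasp_force: 0.0
```

Call:
{"method": "play_rows", "body": {
  "plan": [1.4,3.5,0,0,0,0,1.4,3.5,0,0,0,0,1.3,3.5,0,0,0,0,0,0,4,0,0,0,0,0,4,0,0,0,0,0,4,0,0,0,0,0,3,0,0,0,0,0,2,0,0,0,0,0,0,0,0,0]
}}

```text
time_s: 5.27
tcp_pos: [0.3772, 0.2861, 0.0816]
tcp_rot: [-0.007, 1.0, -0.003, -0.002]
ft_force: [0.1, -0.7, 0.5]
grip_width: 0.0875
grasp_force: 0.0
```

```bash
python3 - <<'E'
from h import *
s=bot.get_state(); print(s["tcp_pos"],s["tcp_rot"],s["ft_force"])
f=bot.grab_frame("scene"); cv2.imwrite("pics/g1.png",cv2.resize(f["img"][40:160,200:360,::-1],None,fx=4,fy=4))
print(pix(f,s["tcp_pos"]), pix(f,[.377,.292,.1]))
E
```

```text
[0.3772 0.2861 0.0816] [-0.0072  1.     -0.0031 -0.0022] [ 0.0959 -0.7237  0.4654]
[[262.8101  82.1063]] [[264.0723  75.9279]]
```

View pics/g1.png

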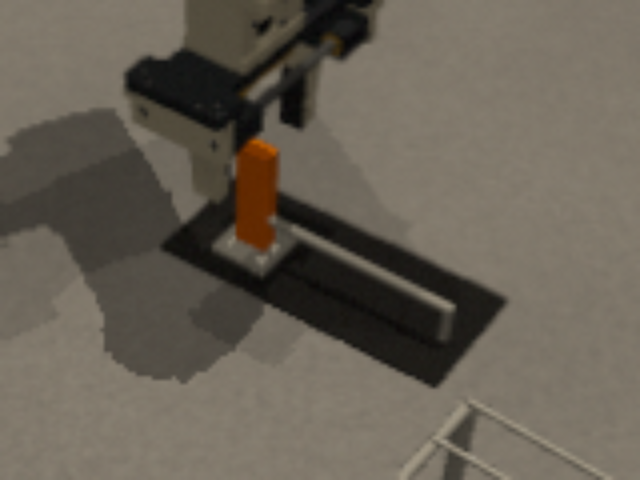

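The crop shows the fingers straddling the orange handle (255,195 in the crop), upright on the mat with the rod running along +x.

Call:
{"method": "play_rows", "body": {
  "plan": [0,0,0,0,0,0]
}}

```text
time_s: 5.4
tcp_pos: [0.3793, 0.2895, 0.0865]
tcp_rot: [-0.008, 1.0, -0.0, 0.0]
ft_force: [-0.6, -0.5, 0.2]
grip_width: 0.0872
grasp_force: 0.0
```

Call:
{"method": "play_rows", "body": {
  "plan": [0.2,0.3,0.7,0,0,0,0,0,0.65,0,0,0,0,0,0,0,0,0,0,0,0,0,0,0]
}}

```text
time_s: 5.73
tcp_pos: [0.3762, 0.2926, 0.0723]
tcp_rot: [-0.008, 1.0, 0.0, 0.0]
ft_force: [0.5, -0.3, -0.3]
grip_width: 0.088
grasp_force: 0.0
```

Call:
{"method": "play_rows", "body": {
  "plan": [0,0,0,0,0,0,0,0,0,0,0,0,0,0,0,0,0,0,0,0,0,0,0,0,0,0,0,0,0,0,0,0,0,0,0,0,0,0,0,0,0,0],
  "jaw": 0,
  "squeeze": 60
}}

```text
time_s: 6.32
tcp_pos: [0.3763, 0.2926, 0.0721]
tcp_rot: [-0.008, 1.0, 0.0, 0.0]
ft_force: [-0.0, 0.2, -0.5]
grip_width: 0.0464
grasp_force: 0.0
```

Call:
{"method": "play_rows", "body": {
  "plan": [0,0,0,0,0,0,0,0,0,0,0,0,0,0,0,0,0,0,0,0,0,0,0,0,0,0,0,0,0,0,0,0,0,0,0,0,0,0,0,0,0,0,0,0,0,0,0,0]
}}

```text
time_s: 6.98
tcp_pos: [0.3762, 0.2926, 0.072]
tcp_rot: [-0.008, 1.0, 0.0, -0.0]
ft_force: [0.5, -0.1, 0.0]
grip_width: 0.0155
grasp_force: 60.0
```

Call:
{"method": "play_rows", "body": {
  "plan": [0,0,-1,0,0,0,0,0,-2,0,0,0,0,0,-2.5,0,0,0,0,0,-2.3,0,0,0,0,0,-1.5,0,0,0,0,0,0,0,0,0.02,0,0,0,0,0,0.02,-0.3,-1.4,0,0,0,0,-0.6,-2.7,0,0,0,0,-0.6,-2.7,0,0,0,0]
}}

```text
time_s: 7.82
tcp_pos: [0.3888, 0.2227, 0.1633]
tcp_rot: [0.011, 1.0, -0.001, -0.001]
ft_force: [0.5, -0.8, -2.5]
grip_width: 0.0155
grasp_force: 60.0
```

Call:
{"method": "play_rows", "body": {
  "plan": [-0.6,-2.7,0,0,0,0,-0.6,-2.7,0,0,0,0,-0.6,-2.7,0,0,0,0,-0.6,-2.7,0,0,0,0,-0.6,-2.7,0,0,0,0,-0.6,-2.7,0,0,0,0,-0.6,-2.7,0,0,0,0,-0.6,-2.7,0,0,0,0,-0.6,-2.7,0,0,0,0,-0.5,-1.4,0,0,0,0]
}}

```text
time_s: 8.65
tcp_pos: [0.4411, -0.037, 0.1635]
tcp_rot: [0.013, 1.0, -0.001, -0.002]
ft_force: [-0.0, 0.3, -2.9]
grip_width: 0.0149
grasp_force: 60.0
```

Call:
{"method": "play_rows", "body": {
  "plan": [0,0,0,0,0,0,0,0,0,0,0,0]
}}

```text
time_s: 8.82
tcp_pos: [0.4415, -0.0353, 0.1636]
tcp_rot: [0.013, 1.0, -0.0, -0.001]
ft_force: [-0.3, 0.8, -2.7]
grip_width: 0.0153
grasp_force: 60.0
```

```bash
python3 - <<'E'
from h import *
s=bot.get_state(); print(s["tcp_pos"],s["tcp_rot"],s["ft_force"],s["torque"])
for n in ["scene","top"]:
    f=bot.grab_frame(n)
    if n=="scene": cv2.imwrite("pics/g2.png",cv2.resize(f["img"][80:320,160:430,::-1],None,fx=2.4,fy=2.4))
    h=bot.trace(f,"hook")[0]["region"]; P=cloud(f,h); rod=P[(P[:,0]>.5)&(P[:,2]>.1)]
    print(len(rod),rod.min(0),rod.max(0)); l=cv2.fitLine((rod*1000).astype(np.float32),cv2.DIST_HUBER,0,.01,.01).ravel(); print("rod",l)
    for t in ["lip","tray","hook","hook_tip"]: print(t,[(d["conf"],w(f,d["location"])) for d in bot.mark_of(f,t)[:1]])
E
```

```text
[ 0.4415 -0.0353  0.1636] [ 0.0131  0.9999 -0.0004 -0.0014] [-0.2694  0.8149 -2.7167] [ 0.0318 -0.0093  0.0224]
199 [ 0.5006 -0.045   0.1009] [ 0.6149 -0.0338  0.1337]
rod [  0.9989  -0.0332  -0.0336 558.6597 -40.1405 129.8741]
lip [(0.8, array([ 0.7117, -0.0412,  0.0723]))]
tray [(0.59, array([ 0.7774, -0.0518,  0.0291]))]
hook [(0.83, array([ 0.4433, -0.0371,  0.0964]))]
hook_tip [(0.66, array([ 0.611 , -0.0429,  0.0909]))]
103 [ 0.5072 -0.0398  0.1285] [ 0.6075 -0.0317  0.1376]
rod [  0.9992  -0.0373  -0.0174 553.8244 -35.637  133.1372]
lip [(0.68, array([ 0.7092, -0.0418,  0.0757]))]
tray [(0.7, array([ 0.7825, -0.0497,  0.0291]))]
hook []
hook_tip []
```

View pics/g2.png

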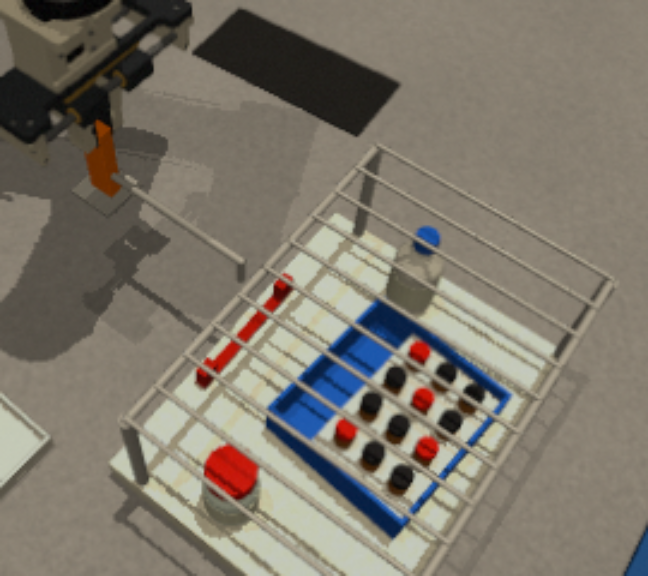

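The crop shows the hook held level, its tip at about (241,275) in the crop in front of the rack. The tray's front gap lies straight ahead.

Call:
{"method": "play_rows", "body": {
  "plan": [-1,0.1,0,0,0,0,-2,0.1,0,0,0,0,-2.5,0,0,0,0,0,-2.5,0,0,0,0,0,-2.5,0,0,0,0,0,-1.7,0,0,0,0,0,0,0,0,0,0,0,0,0,0,0,0,0]
}}

```text
time_s: 10.08
tcp_pos: [0.5654, -0.035, 0.164]
tcp_rot: [0.012, 1.0, -0.0, -0.001]
ft_force: [-0.6, -0.2, -2.4]
grip_width: 0.0151
grasp_force: 60.0
```

```bash
python3 - <<'E'
from h import *
s=bot.get_state(); print(s["tcp_pos"],s["ft_force"],s["torque"])
for n in ["scene"]:
    f=bot.grab_frame(n)
    cv2.imwrite("pics/g3.png",cv2.resize(f["img"][140:320,220:400,::-1],None,fx=3.3,fy=3.3))
    for t in ["lip","tray","hook","hook_tip"]: print(t,[(d["conf"],w(f,d["location"])) for d in bot.mark_of(f,t)[:1]])
E
```

```text
[ 0.5654 -0.035   0.164 ] [-0.5982 -0.1765 -2.4379] [-0.0562  0.1055 -0.0137]
lip [(0.93, array([ 0.7131, -0.0414,  0.0754]))]
tray [(0.55, array([ 0.7812, -0.0511,  0.0306]))]
hook [(0.69, array([ 0.5656, -0.0329,  0.0973]))]
hook_tip [(0.6, array([ 0.7344, -0.0402,  0.0941]))]
```

View pics/g3.png

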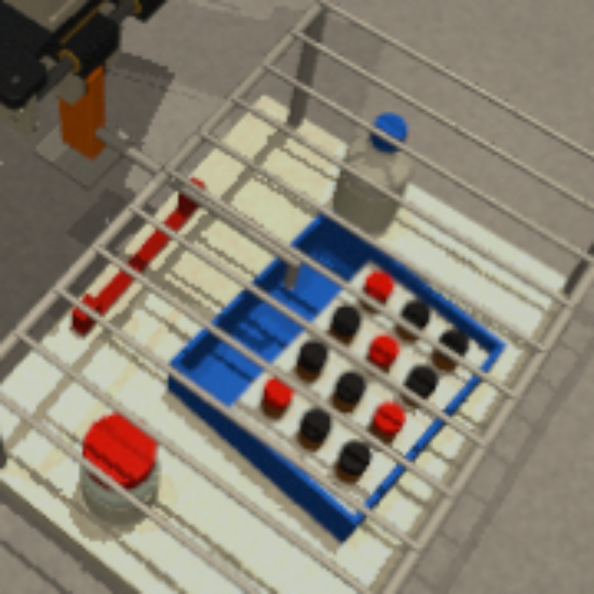

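The crop shows the tip at about (292,280), hanging above the tray's front gap behind the middle of the front wall and clear of the vials. Lowering it now.

Call:
{"method": "play_rows", "body": {
  "plan": [0,0,1,0,0,0,0,0,1.2,0,0,0,0,0,1,0,0,0,0,0,0.6,0,0,0,0,0,0.4,0,0,0,0,0,0,0,0,0,0,0,0,0,0,0]
}}

```text
time_s: 10.92
tcp_pos: [0.5648, -0.0349, 0.1231]
tcp_rot: [0.012, 1.0, -0.0, -0.0]
ft_force: [1.2, 0.4, -1.6]
grip_width: 0.0156
grasp_force: 60.0
```

Call:
{"method": "play_rows", "body": {
  "plan": [0.6,0,0,0,0,0,0.5,0,0,0,0,0,0.3,0,0,0,0,0,0,0,0,0,0,0]
}}

```text
time_s: 11.25
tcp_pos: [0.5499, -0.0345, 0.1235]
tcp_rot: [0.012, 1.0, 0.0, 0.0]
ft_force: [0.8, 0.3, -1.8]
grip_width: 0.0154
grasp_force: 60.0
```

Call:
{"method": "play_rows", "body": {
  "plan": [0.2,0,0,0,0,0,0.2,0,0,0,0,0,0.2,0,0,0,0,0,0,0,0,0,0,0]
}}

```text
time_s: 11.58
tcp_pos: [0.5449, -0.0343, 0.1232]
tcp_rot: [0.012, 1.0, 0.0, 0.0]
ft_force: [1.5, 0.8, -3.7]
grip_width: 0.0154
grasp_force: 60.0
```

Call:
{"method": "play_rows", "body": {
  "plan": [0.2,0,0,0,0,0,0.2,0,0,0,0,0,0.2,0,0,0,0,0,0.2,0,0,0,0,0,0.2,0,0,0,0,0]
}}

```text
time_s: 12.0
tcp_pos: [0.5346, -0.0342, 0.1231]
tcp_rot: [0.012, 1.0, 0.0, 0.0]
ft_force: [2.1, -0.7, -3.3]
grip_width: 0.0156
grasp_force: 60.0
```

Call:
{"method": "play_rows", "body": {
  "plan": [0.2,0,0,0,0,0,0.2,0,0,0,0,0,0.2,0,0,0,0,0,0.2,0,0,0,0,0,0.2,0,0,0,0,0]
}}

```text
time_s: 12.42
tcp_pos: [0.5245, -0.0339, 0.1231]
tcp_rot: [0.012, 1.0, 0.0, 0.0]
ft_force: [2.7, -0.0, -3.1]
grip_width: 0.0156
grasp_force: 60.0
```

```bash
cat > look.py <<'E'
from h import *
import sys
s=bot.get_state(); print(s["time_s"],s["tcp_pos"],s["ft_force"],s["torque"])
f=bot.grab_frame("scene")
if len(sys.argv)>1: cv2.imwrite(f"pics/{sys.argv[1]}.png",cv2.resize(f["img"][140:320,220:400,::-1],None,fx=3.3,fy=3.3))
m=bot.trace(f,"tray")[0]["region"]; P=cloud(f,m); Q=P[(P[:,2]>.06)&(P[:,2]<.095)]
print("tray rect",cv2.minAreaRect((Q[:,:2]*1000).astype(np.float32)))
for t in ["lip","hook","hook_tip"]: print(t,[(d["conf"],w(f,d["location"])) for d in bot.mark_of(f,t)[:1]])
E
python3 look.py
```

```text
12.4167 [ 0.5245 -0.0339  0.1231] [ 2.7124 -0.0161 -3.1157] [-0.0769 -1.1069  0.015 ]
tray rect ((760.3619384765625, -48.366241455078125), (161.42630004882812, 149.25991821289062), 84.43180084228516)
lip [(0.58, array([ 0.6909, -0.0409,  0.0742]))]
hook [(0.57, array([ 0.5257, -0.0324,  0.0549]))]
hook_tip [(0.65, array([ 0.6941, -0.0407,  0.0537]))]
```

Call:
{"method": "play_rows", "body": {
  "plan": [0.25,0,0,0,0,0,0.25,0,0,0,0,0,0.25,0,0,0,0,0,0.25,0,0,0,0,0,0.25,0,0,0,0,0,0.25,0,0,0,0,0,0.25,0,0,0,0,0,0.25,0,0,0,0,0]
}}

```text
time_s: 13.33
tcp_pos: [0.5045, -0.0334, 0.1231]
tcp_rot: [0.012, 1.0, 0.0, 0.0]
ft_force: [2.9, -0.4, -2.8]
grip_width: 0.0155
grasp_force: 60.0
```

Call:
{"method": "play_rows", "body": {
  "plan": [0.15,0,0,0,0,0,0.15,0,0,0,0,0,0.15,0,0,0,0,0,0.15,0,0,0,0,0]
}}

```text
time_s: 13.67
tcp_pos: [0.4986, -0.0333, 0.1231]
tcp_rot: [0.012, 1.0, 0.0, 0.0]
ft_force: [3.0, -0.3, -2.3]
grip_width: 0.0153
grasp_force: 60.0
```

```bash
python3 look.py
```

```text
13.6667 [ 0.4986 -0.0333  0.1231] [ 2.9528 -0.2603 -2.3295] [-0.0892 -1.066  -0.0292]Traceback (most recent call last):
  File "look.py", line 6, in <module>
    m=bot.trace(f,"tray")[0]["region"]; P=cloud(f,m); Q=P[(P[:,2]>.06)&(P[:,2]<.095)]
      ~~~~~~~~~~~~~~~~~~~^^^
IndexError: list index out of range
```

Call:
{"method": "play_rows", "body": {
  "plan": [0.15,0,0,0,0,0,0.15,0,0,0,0,0,0.15,0,0,0,0,0,0.15,0,0,0,0,0]
}}

```text
time_s: 14.1
tcp_pos: [0.4926, -0.0332, 0.123]
tcp_rot: [0.012, 1.0, -0.0, 0.0]
ft_force: [2.2, -0.5, -3.3]
grip_width: 0.0152
grasp_force: 60.0
```

Call:
{"method": "play_rows", "body": {
  "plan": [0.1,0,0,0,0,0,0.1,0,0,0,0,0,0.1,0,0,0,0,0,0.1,0,0,0,0,0]
}}

```text
time_s: 14.43
tcp_pos: [0.4886, -0.0331, 0.1231]
tcp_rot: [0.012, 1.0, 0.0, 0.0]
ft_force: [2.5, -0.6, -3.5]
grip_width: 0.0157
grasp_force: 60.0
```

```bash
python3 look.py
```

```text
14.4333 [ 0.4886 -0.0331  0.1231] [ 2.5476 -0.6127 -3.5084] [-0.078  -1.0483 -0.0186]
tray rect ((724.667236328125, -45.59253692626953), (160.34869384765625, 150.57659912109375), 85.93511962890625)
lip [(0.97, array([ 0.6514, -0.0406,  0.0737]))]
hook [(0.71, array([ 0.4882, -0.0327,  0.0555]))]
hook_tip [(0.93, array([ 0.659 , -0.0366,  0.0547]))]
```

Call:
{"method": "play_rows", "body": {
  "plan": [0.1,0,0,0,0,0,0.1,0,0,0,0,0,0.1,0,0,0,0,0]
}}

```text
time_s: 14.93
tcp_pos: [0.4858, -0.033, 0.1231]
tcp_rot: [0.012, 1.0, 0.0, 0.0]
ft_force: [2.7, -0.0, -3.5]
grip_width: 0.0153
grasp_force: 60.0
```

Call:
{"method": "play_rows", "body": {
  "plan": [0.1,0,0,0,0,0,0.1,0,0,0,0,0,0.1,0,0,0,0,0]
}}

```text
time_s: 15.18
tcp_pos: [0.4826, -0.0329, 0.1231]
tcp_rot: [0.012, 1.0, 0.0, 0.0]
ft_force: [3.0, 0.1, -3.1]
grip_width: 0.0154
grasp_force: 60.0
```

Call:
{"method": "play_rows", "body": {
  "plan": [0.1,0,0,0,0,0,0.1,0,0,0,0,0,0.1,0,0,0,0,0]
}}

```text
time_s: 15.43
tcp_pos: [0.4796, -0.0329, 0.1231]
tcp_rot: [0.012, 1.0, 0.0, 0.0]
ft_force: [3.1, 0.3, -3.0]
grip_width: 0.0153
grasp_force: 60.0
```

Call:
{"method": "play_rows", "body": {
  "plan": [0.1,0,0,0,0,0,0.1,0,0,0,0,0,0.1,0,0,0,0,0]
}}

```text
time_s: 15.68
tcp_pos: [0.4766, -0.0328, 0.1231]
tcp_rot: [0.012, 1.0, 0.0, -0.0]
ft_force: [2.8, 0.0, -3.3]
grip_width: 0.0152
grasp_force: 60.0
```

```bash
python3 look.py
```

```text
15.6833 [ 0.4766 -0.0328  0.1231] [ 2.7651  0.0159 -3.319 ] [-0.0629 -1.0891 -0.0062]
tray rect ((713.4390869140625, -45.083892822265625), (160.989013671875, 151.3050079345703), 86.40397644042969)
lip [(0.98, array([ 0.638 , -0.0407,  0.0749]))]
hook [(0.76, array([ 0.4798, -0.0315,  0.0518]))]
hook_tip [(0.89, array([ 0.6476, -0.04  ,  0.0514]))]
```

Call:
{"method": "play_rows", "body": {
  "plan": [0.1,0,0,0,0,0,0.1,0,0,0,0,0,0.1,0,0,0,0,0]
}}

```text
time_s: 16.18
tcp_pos: [0.4741, -0.0327, 0.1232]
tcp_rot: [0.012, 1.0, 0.0, 0.0]
ft_force: [4.5, -0.4, -3.3]
grip_width: 0.0155
grasp_force: 60.0
```

Call:
{"method": "play_rows", "body": {
  "plan": [0.1,0,0,0,0,0,0.1,0,0,0,0,0]
}}

```text
time_s: 16.35
tcp_pos: [0.4723, -0.0325, 0.1232]
tcp_rot: [0.012, 1.0, 0.0, 0.001]
ft_force: [7.9, 0.2, -5.7]
grip_width: 0.0152
grasp_force: 60.0
```

Call:
{"method": "play_rows", "body": {
  "plan": [0.05,0,0,0,0,0,0,0,0,0,0,0]
}}

```text
time_s: 16.52
tcp_pos: [0.4725, -0.0324, 0.1235]
tcp_rot: [0.011, 1.0, 0.0, 0.001]
ft_force: [8.3, -0.8, -5.7]
grip_width: 0.0153
grasp_force: 60.0
```

```bash
python3 look.py g4
```

```text
16.5167 [ 0.4725 -0.0324  0.1235] [ 8.2805 -0.7665 -5.6577] [-0.224  -2.7328 -0.035 ]
tray rect ((709.4947509765625, -42.48792266845703), (158.76332092285156, 151.1110382080078), 88.81423950195312)
lip [(0.93, array([ 0.6357, -0.0415,  0.0746]))]
hook [(0.63, array([ 0.4732, -0.0311,  0.0533]))]
hook_tip [(0.67, array([ 0.6441, -0.0413,  0.054 ]))]
```

View pics/g4.png

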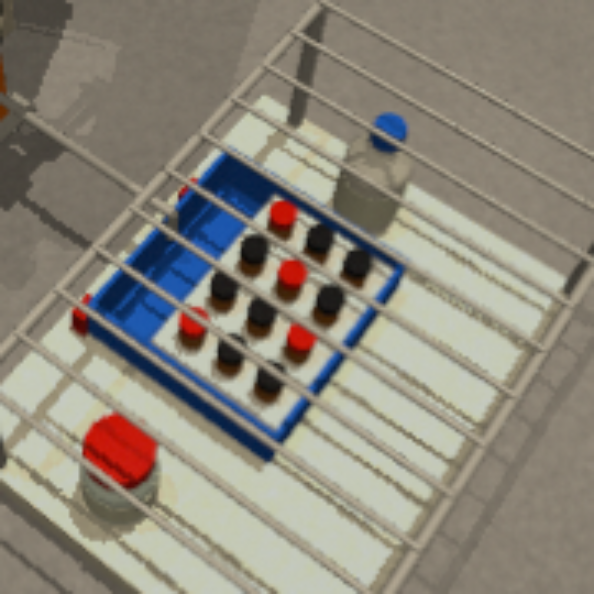

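The crop shows the tray flat against both red stops ((85,315) and (185,190) in the crop), and its yaw of 88.8° equals the rack's. I'll bring the pull to about 10 N and hold it.

Call:
{"method": "play_rows", "body": {
  "plan": [0.05,0,0,0,0,0,0,0,0,0,0,0,0,0,0,0,0,0]
}}

```text
time_s: 17.02
tcp_pos: [0.4725, -0.0323, 0.1235]
tcp_rot: [0.011, 1.0, 0.0, 0.002]
ft_force: [9.0, -0.2, -7.1]
grip_width: 0.0155
grasp_force: 60.0
```

Call:
{"method": "play_rows", "body": {
  "plan": [0.05,0,0,0,0,0,0,0,0,0,0,0,0,0,0,0,0,0,0,0,0,0,0,0,0,0,0,0,0,0]
}}

```text
time_s: 17.43
tcp_pos: [0.4725, -0.0321, 0.1236]
tcp_rot: [0.011, 1.0, 0.0, 0.002]
ft_force: [10.7, -0.5, -7.9]
grip_width: 0.0158
grasp_force: 59.9
```

Call:
{"method": "play_rows", "body": {
  "plan": [0,0,0,0,0,0,0,0,0,0,0,0,0,0,0,0,0,0,0,0,0,0,0,0,0,0,0,0,0,0,0,0,0,0,0,0,0,0,0,0,0,0,0,0,0,0,0,0,0,0,0,0,0,0,0,0,0,0,0,0]
}}

```text
time_s: 18.27
tcp_pos: [0.4726, -0.0322, 0.1237]
tcp_rot: [0.011, 1.0, 0.0, 0.002]
ft_force: [10.9, -1.1, -8.4]
grip_width: 0.0154
grasp_force: 59.9
```

```bash
python3 look.py
```

```text
18.2667 [ 0.4726 -0.0322  0.1237] [10.879  -1.0537 -8.3777] [-0.3042 -3.8535 -0.0938]
tray rect ((709.4076538085938, -41.938819885253906), (158.9724578857422, 151.39547729492188), 88.70466613769531)
lip [(0.83, array([ 0.6355, -0.0404,  0.073 ]))]
hook [(0.76, array([ 0.4744, -0.0326,  0.0559]))]
hook_tip [(0.61, array([ 0.6428, -0.038 ,  0.052 ]))]
```

Call:
{"method": "play_rows", "body": {
  "plan": [-0.2,0,0,0,0,0,-0.2,0,0,0,0,0,-0.3,0,0,0,0,0,-0.4,0,0,0,0,0,-0.3,0,0,0,0,0,0,0,0,0,0,0,0,0,0,0,0,0]
}}

```text
time_s: 19.1
tcp_pos: [0.4841, -0.0331, 0.1229]
tcp_rot: [0.012, 1.0, -0.0, -0.0]
ft_force: [0.5, -0.3, -2.2]
grip_width: 0.0155
grasp_force: 60.0
```

```bash
python3 look.py
```

```text
19.1 [ 0.4841 -0.0331  0.1229] [ 0.5219 -0.3216 -2.1821] [-0.0224  0.0906 -0.051 ]
tray rect ((709.7042846679688, -42.09391784667969), (159.08367919921875, 151.38417053222656), 88.41142272949219)
lip [(0.82, array([ 0.6357, -0.0402,  0.0715]))]
hook [(0.85, array([ 0.4858, -0.0327,  0.0556]))]
hook_tip []
```

Call:
{"method": "play_rows", "body": {
  "plan": [0,0,-0.5,0,0,0,0,0,-1,0,0,0,0,0,-1.3,0,0,0,0,0,-1.2,0,0,0,0,0,0,0,0,0,0,0,0,0,0,0]
}}

```text
time_s: 19.85
tcp_pos: [0.4848, -0.0328, 0.1641]
tcp_rot: [0.012, 1.0, 0.0, 0.001]
ft_force: [-0.6, 0.4, -3.3]
grip_width: 0.0152
grasp_force: 60.0
```

Call:
{"method": "play_rows", "body": {
  "plan": [1,0,0,0,0,0,1.5,0,0,0,0,0,1.5,0,0,0,0,0,0.8,0,0,0,0,0,0,0,0,0,0,0,0,0,0,0,0,0]
}}

```text
time_s: 20.35
tcp_pos: [0.436, -0.0319, 0.1631]
tcp_rot: [0.011, 1.0, 0.0, 0.0]
ft_force: [0.1, 0.3, -1.9]
grip_width: 0.0153
grasp_force: 60.0
```

```bash
python3 - <<'E'
from h import *
s=bot.get_state(); print(s["tcp_pos"],s["tcp_rot"])
for n in ["scene","top"]:
    f=bot.grab_frame(n)
    if n=="scene": cv2.imwrite("pics/g5.png",cv2.resize(f["img"][80:320,160:430,::-1],None,fx=2.4,fy=2.4))
    m=bot.trace(f,"tray")
    if m: P=cloud(f,m[0]["region"]); Q=P[(P[:,2]>.06)&(P[:,2]<.095)]; print("tray rect",cv2.minAreaRect((Q[:,:2]*1000).astype(np.float32)))
    h=bot.trace(f,"hook")
    if h:
        P=cloud(f,h[0]["region"]); rod=P[(P[:,0]>.5)&(P[:,2]>.115)]
        print(len(rod),rod.min(0),rod.max(0)); l=cv2.fitLine((rod*1000).astype(np.float32),cv2.DIST_HUBER,0,.01,.01).ravel(); print("rod",l)
    for t in ["hook","hook_tip"]: print(t,[(d["conf"],w(f,d["location"])) for d in bot.mark_of(f,t)[:1]])
E
```

```text
[ 0.436  -0.0319  0.1631] [0.0113 0.9999 0.     0.0002]
tray rect ((709.726318359375, -42.12001037597656), (158.3377685546875, 150.81886291503906), 88.75144958496094)
152 [ 0.5005 -0.0405  0.1167] [ 0.6096 -0.0313  0.1326]
rod [  0.9993  -0.0309  -0.0214 556.8358 -36.4048 129.9961]
hook [(0.64, array([ 0.4366, -0.0294,  0.0952]))]
hook_tip [(0.84, array([ 0.6065, -0.0372,  0.0962]))]
tray rect ((707.2613525390625, -40.09308624267578), (160.34669494628906, 149.117431640625), 88.78334045410156)
75 [ 0.5018 -0.0372  0.1271] [ 0.5937 -0.0314  0.1373]
rod [  0.9998  -0.0139  -0.012  555.0676 -33.9696 132.1199]
hook []
hook_tip [(0.71, array([ 0.601 , -0.0349,  0.0956]))]
```

View pics/g5.png

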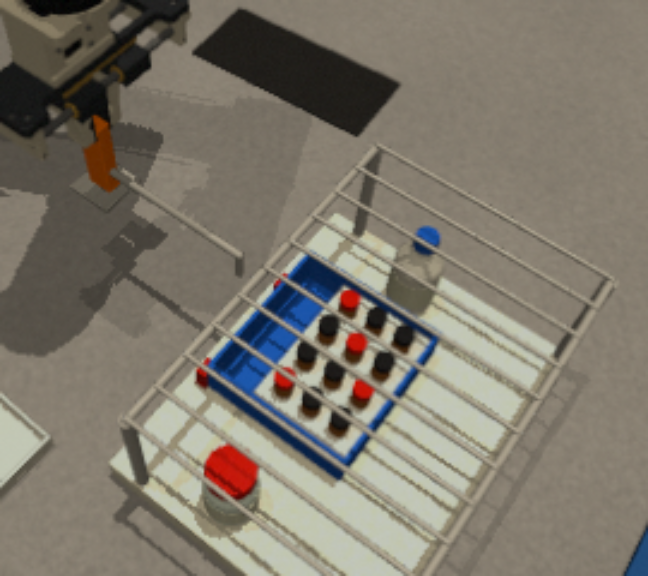

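The crop shows the hook clear of the rack and roughly level, with the tray still square against both stops. Next I carry the hook back to the mat.

Call:
{"method": "play_rows", "body": {
  "plan": [0.3,1.4,0,0,0,0,0.6,2.7,0,0,0,0,0.6,2.7,0,0,0,0,0.6,2.7,0,0,0,0,0.6,2.7,0,0,0,0,0.6,2.7,0,0,0,0,0.6,2.7,0,0,0,0,0.6,2.7,0,0,0,0,0.6,2.7,0,0,0,0,0.6,2.7,0,0,0,0]
}}

```text
time_s: 21.68
tcp_pos: [0.3848, 0.2278, 0.1632]
tcp_rot: [0.011, 1.0, 0.0, 0.0]
ft_force: [1.4, 0.3, -1.9]
grip_width: 0.0152
grasp_force: 60.0
```

Call:
{"method": "play_rows", "body": {
  "plan": [0.5,2.7,0,0,0,0,0.4,2.2,0,0,0,0,0.2,1.4,0,0,0,0,0,0,0,0,0,-0.02,0,0,0,0,0,-0.02,0,0,0,0,0,0,0,0,0,0,0,0,0,0,0,0,0,0]
}}

```text
time_s: 22.35
tcp_pos: [0.3758, 0.2888, 0.1631]
tcp_rot: [-0.008, 1.0, 0.0, -0.0]
ft_force: [-0.7, 1.1, -1.3]
grip_width: 0.0152
grasp_force: 60.0
```

```bash
python3 - <<'E'
from h import *
s=bot.get_state(); print(s["tcp_pos"],s["tcp_rot"])
for n in ["scene","top"]:
    f=bot.grab_frame(n)
    h=bot.trace(f,"hook")
    if h:
        P=cloud(f,h[0]["region"]); rod=P[(P[:,0]>.42)&(P[:,2]>.115)&(P[:,2]<.15)]
        print(len(rod),rod.min(0),rod.max(0)); l=cv2.fitLine((rod*1000).astype(np.float32),cv2.DIST_HUBER,0,.01,.01).ravel(); print("rod",l)
    for t in ["hook","hook_tip"]: print(t,[(d["conf"],w(f,d["location"])) for d in bot.mark_of(f,t)[:1]])
E
```

```text
[0.3758 0.2888 0.1631] [-0.0078  1.      0.     -0.    ]
142 [0.4207 0.2838 0.1158] [0.5488 0.2933 0.132 ]
rod [  1.      -0.0038  -0.0086 485.5984 287.3884 128.504 ]
hook [(0.96, array([0.3783, 0.2879, 0.094 ]))]
hook_tip [(0.78, array([0.5444, 0.289 , 0.0955]))]
144 [0.4222 0.2849 0.1205] [0.5452 0.2947 0.1375]
rod [  1.       0.0011  -0.0001 484.2625 289.2196 131.292 ]
hook []
hook_tip [(0.57, array([0.5423, 0.2916, 0.0959]))]
```

Call:
{"method": "play_rows", "body": {
  "plan": [0,0.3,1,0,0,0,0,0.3,2,0,0,0,0,0,2,0,0,0,0,0,2,0,0,0,0,0,1.2,0,0,0,0,0,0.5,0,0,0,0,0,0,0,0,0,0,0,0,0,0,0]
}}

```text
time_s: 23.42
tcp_pos: [0.3757, 0.2958, 0.0761]
tcp_rot: [-0.009, 1.0, -0.0, 0.0]
ft_force: [0.2, -0.1, -1.9]
grip_width: 0.0154
grasp_force: 60.0
```

Call:
{"method": "play_rows", "body": {
  "plan": [0,0,0.1,0,0,0,0,0,0.1,0,0,0,0,0,0,0,0,0]
}}

```text
time_s: 23.67
tcp_pos: [0.3758, 0.296, 0.0746]
tcp_rot: [-0.008, 1.0, 0.001, 0.0]
ft_force: [0.1, 0.7, -2.1]
grip_width: 0.0153
grasp_force: 60.0
```

Call:
{"method": "play_rows", "body": {
  "plan": [0,0,0.1,0,0,0,0,0,0.1,0,0,0,0,0,0,0,0,0]
}}

```text
time_s: 23.92
tcp_pos: [0.3756, 0.2956, 0.0721]
tcp_rot: [-0.008, 1.0, 0.0, 0.0]
ft_force: [0.9, 0.8, -2.5]
grip_width: 0.0154
grasp_force: 60.0
```

Call:
{"method": "play_rows", "body": {
  "plan": [0,0,0.1,0,0,0,0,0,0,0,0,0]
}}

```text
time_s: 24.08
tcp_pos: [0.376, 0.2962, 0.0719]
tcp_rot: [-0.009, 1.0, 0.0, 0.0]
ft_force: [-2.0, -0.8, 6.7]
grip_width: 0.0155
grasp_force: 60.0
```

Foot on the mat. Releasing.

Call:
{"method": "play_rows", "body": {
  "plan": [0,0,0,0,0,0,0,0,0,0,0,0,0,0,0,0,0,0,0,0,0,0,0,0],
  "squeeze": 5
}}

```text
time_s: 24.42
tcp_pos: [0.3761, 0.2965, 0.0718]
tcp_rot: [-0.009, 1.0, 0.001, 0.001]
ft_force: [-0.8, 1.5, 5.6]
grip_width: 0.016
grasp_force: 5.0
```

Call:
{"method": "play_rows", "body": {
  "plan": [0,0,0,0,0,0,0,0,0,0,0,0,0,0,0,0,0,0,0,0,0,0,0,0,0,0,0,0,0,0,0,0,0,0,0,0,0,0,0,0,0,0,0,0,0,0,0,0,0,0,0,0,0,0,0,0,0,0,0,0],
  "jaw": 100
}}

```text
time_s: 25.25
tcp_pos: [0.3756, 0.2956, 0.071]
tcp_rot: [-0.008, 1.0, -0.0, -0.0]
ft_force: [-0.1, -0.6, 0.4]
grip_width: 0.0769
grasp_force: 0.0
```

Call:
{"method": "play_rows", "body": {
  "plan": [0,0,0,0,0,0,0,0,0,0,0,0,0,0,0,0,0,0]
}}

```text
time_s: 25.5
tcp_pos: [0.3756, 0.2956, 0.0711]
tcp_rot: [-0.008, 1.0, 0.0, 0.0]
ft_force: [0.3, -0.4, 0.4]
grip_width: 0.0877
grasp_force: 0.0
```

Call:
{"method": "play_rows", "body": {
  "plan": [0,0,-1,0,0,0,0,0,-2,0,0,0,0,0,-3,0,0,0,0,0,-3,0,0,0,0,0,-3,0,0,0,0,0,-2,0,0,0,0,0,0,0,0,0,0,0,0,0,0,0]
}}

```text
time_s: 26.17
tcp_pos: [0.3758, 0.2962, 0.2122]
tcp_rot: [-0.008, 1.0, 0.001, 0.001]
ft_force: [-0.7, -0.9, -0.7]
grip_width: 0.0875
grasp_force: 0.0
```

```bash
python3 - <<'E'
from h import *
s=bot.get_state(); print(s["tcp_pos"],s["ft_force"])
f=bot.grab_frame("scene"); cv2.imwrite("pics/g6.png",cv2.resize(f["img"][30:340,60:440,::-1],None,fx=1.9,fy=1.9))
P=cloud(f,bot.trace(f,"tray")[0]["region"]); Q=P[(P[:,2]>.06)&(P[:,2]<.095)]; print("tray rect",cv2.minAreaRect((Q[:,:2]*1000).astype(np.float32)))
for t in ["hook","hook_tip","flask","bottle","jar","lip"]: print(t,[(d["conf"],w(f,d["location"])) for d in bot.mark_of(f,t)[:1]])
E
```

```text
[0.3758 0.2962 0.2122] [-0.6871 -0.9026 -0.7278]
tray rect ((709.0718383789062, -42.424537658691406), (158.5279083251953, 152.18710327148438), 89.01128387451172)
hook [(0.57, array([0.3773, 0.2943, 0.0028]))]
hook_tip [(0.64, array([0.5455, 0.298 , 0.0009]))]
flask []
bottle [(0.71, array([0.7337, 0.0759, 0.0292]))]
jar [(0.93, array([ 0.7184, -0.1903,  0.0266]))]
lip [(0.98, array([ 0.6369, -0.0404,  0.0716]))]
```

View pics/g6.png

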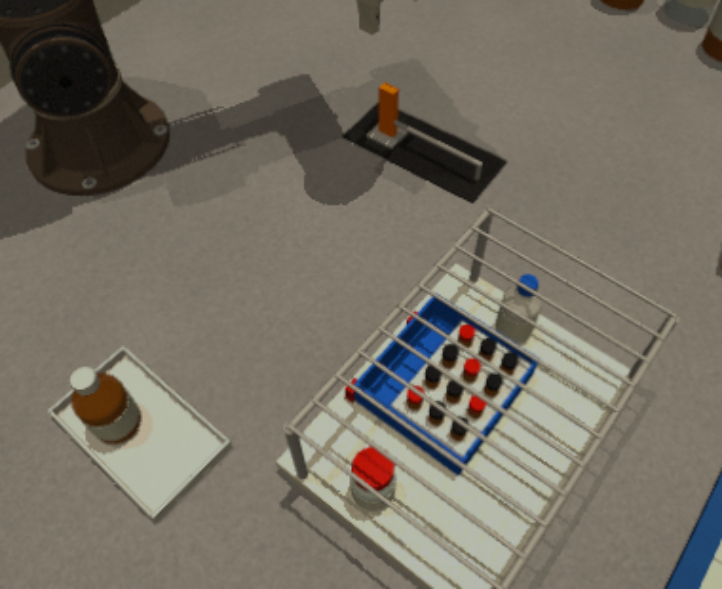

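The picture shows the hook upright on its mat (388,115), the tray square against both stops, and the flask, bottle and jar where they were. The gripper is well clear.

```bash
python3 -c "
from rig import bot
print(bot.finish_job())"
```

```text
the job is handed in; nothing more can be done
None
```

The tray sits square against both red stops after a steady pull of about 10–11 N held for just over a second, the hook stands upright on its mat, the bottle, jar and flask are where they were, and the job was handed in at about 26 s.

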